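# Bin the snapped clip, hold a sound one open over the price card

## Robot

A 6-joint arm with a two-finger parallel gripper is mounted at the origin on the work surface. World frame = base frame: x ahead of the robot, y to its left, z up, the work surface at z = 0. Lengths are in mm, angles in rad, forces in N, time in s.
With the tool pointing down it reaches from about 350 to 875 mm from the base axis. Payload 4.2 kg.
Tool frame: the origin (TCP) lies between the finger pads; the fingertips stand 25 mm ahead of it and the grasp point (between the pads) lies 6 mm ahead of it; z points along the fingers, y is the line along which they close (so a half turn about z gives the same grasp; the last joint's range is limited). The gripper opens to 85 mm and grips with 20 to 120 N. Pads are 22 mm wide; open, the fingers measure 114 mm over their backs; the gripper's body (76 mm by 85 mm) begins 54 mm behind the grasp point. The pads swing forward as they close: fully open they stand 13 mm farther back than shut.
Start: joints at [-0.991, 0.385, 0.008, 0, -1.194, -0.259], TCP at [197.094, -593.088, 256.312] pointing down, gripper open.
Joint ranges: [-3.14, 3.14], [-1.21, 2.06], [-1.07, 1.41], [-3.16, 2.05], [-2.99, -0.16], [-3.1, 3.1]. Speed limits (rad/s): [2.79, 2.79, 3.14, 3.14, 3.14, 3.14].

## Interface

Orientations are given as a unit quaternion [x, y, z, w].
In Python, from bench import read_state, imaging, workorder, nets gives the robot as it stands.
- The arm moves only by the tool apply_moves, never from a script. Its argument "rows" is a list of rows, each an object with "hand": the opening, from -1 (shut) to 1 (fully open); "delta_pos": the shift along the tool's x, y, z in mm, a list of three; "yaw": the turn about the tool's z in rad. A call has 1 to 12 rows; each row is the pose to reach, as a shift and turn from the pose commanded when the call began, along the tool's axes at that moment; what a row does not reach only later rows make up. A row lasts 1/12 s, in which the tool goes at most 41.7 mm and 7.16 degrees, less where a joint would pass 70% of its speed; a pose out of reach is approached as far as the arm can. A call with a gripper value outside its range is refused whole. The fingers move at their own pace and stop on an object; the grip force is fixed at half the most. Time passes only in rows, so rows that repeat a pose let the fingers close. It gives the time, the measured TCP pose, the force, the opening and the grip force at its end, in the units of the state.
- read_state(): the state, without advancing time (a new reading comes with each control period).
- imaging.get_image(name): name is "scene" or "top" or "wrist"; returns a dict with "pixels" (400x640x3 uint8, red, green, blue), "fx", "fy", "cx", "cy" (pixels), "dist" ([k1, k2, p1, p2, k3] as OpenCV has them; the pictures are not rectified), "xyz" and "rotation" of the camera in the world. Camera axes: x right, y down, z forward; pixel columns grow to the right and rows downward; lengths in mm; the calibration is good to about 2 mm. A picture is of the moment at which its call begins. There is no depth.
- workorder.job_done(): hands the job in; it is judged then, once.
Trained networks look in the newest picture that a camera, given by its name, has taken for a name from the list of things; names that differ only in an ending like _2 or _b are one class to them, and where a whole thing is asked for, a point or a joint stands for the part that bears it (a point fixed in the world has none). Each returns a list of dicts, best first, with "score" (0 to 1); they miss things now and then, are a little off and sometimes report something else, mostly with a low value. They report only what shows in the picture. A call takes as long as a camera call. They do not tell look-alikes from the thing itself.
- nets.find_in(camera, query): "location" ([row, column] in pixels, amid what is visible of it).
- nets.pinpoint(camera, query): "location" ([row, column] in pixels: a listed point, or the origin of a listed thing).
The state is a dict: "clock": time; "joints": joint angles; "joint_vel": joint speeds; "joint_efforts": joint torques, N m; "position": TCP position; "ee_rot": TCP orientation; "contact_force": force on the tool from outside, world axes, zero at the start; "wrist_torque": the same for the moment, N m; "gripper_width": finger opening in mm; "grasp_force": force on a finger pad.
Only numpy, scipy, OpenCV 4.12 (cv2) and the standard library are available. Lean on these libraries where they do the work, as an engineer would, in place of code of your own. Each camera call takes 0.05 s, during which the arm holds its last target. There are 200 camera calls.

## Task

One of the three red spring clips on the metal strip has a tail snapped off: put that one in the blue reject tub and let go of it. Then squeeze the tails of either sound clip, lift it off, and bring it down over the middle (green mark) of the yellow price card's top edge so that its jaws gape well open on either side of the card, the card's edge well inside them, without pressing on, shoving or tipping the card. Finish there, still squeezing the clip open (do not let it bite or let go), and leave the other sound clip and the sweets around where they are.

Things in the scene. Friction and masses are not known exactly. Their poses are not given: they have to be found in the camera images.
- rack: Stand for clips, fixed: black base 70 x 240 x 12 mm (x, y, z) carrying an upright aluminium strip 4 mm thick (x), 220 mm long (y), top edge 72 mm above the table. Origin: centre of its underside. The clips sit 80 mm apart along its y.
- clip_a: SOUND red clip astride the strip, jaws down. Origin: centre of the underside of its steel hub (10 x 26 x 26 mm in x, y, z), which rests on the strip's top edge; z up, y along the hinge (14 mm up). Lips reach 30 mm below the origin, two whole yellow-tipped tails 53 mm above it, splayed in a V 52 mm wide over the tips (x): pinch these along x to open the jaws; 26 mm over the tails when open. 60 g.
- clip_b: SOUND red clip astride the strip, jaws down. Origin: centre of the underside of its steel hub (10 x 26 x 26 mm in x, y, z), which rests on the strip's top edge; z up, y along the hinge (14 mm up). Lips reach 30 mm below the origin, two whole yellow-tipped tails 53 mm above it, splayed in a V 52 mm wide over the tips (x): pinch these along x to open the jaws; 26 mm over the tails when open. 60 g.
- clip_broken: BROKEN red clip, else like the sound ones (same hub, origin, axes): its +x tail is snapped to a 10 mm stub (yellow tip gone), so it cannot be squeezed open; the other tail is whole. Jaws pinch the strip with about 3 N each: take the hub by its two end faces (26 mm along y, the strip's direction; fingertips stay above the strip) and pull straight up. 60 g.
- clip_a_front (a joint): Opening of the front jaw (at the clip's -x side) in rad: -0.045 shut, 0 pinching the 4 mm strip, grows as the tails are squeezed, 0.32 fully open (stop: lips gape about 28 mm, 20 mm just under the hub). The spring resists with 3 to 6 N at the tail tips; it snaps shut when let go.
- clip_a_back (a joint): Opening of the back jaw (at the clip's +x side) in rad: -0.045 shut, 0 pinching the 4 mm strip, grows as the tails are squeezed, 0.32 fully open (stop: lips gape about 28 mm, 20 mm just under the hub). The spring resists with 3 to 6 N at the tail tips; it snaps shut when let go.
- clip_b_front (a joint): Opening of the front jaw (at the clip's -x side) in rad: -0.045 shut, 0 pinching the 4 mm strip, grows as the tails are squeezed, 0.32 fully open (stop: lips gape about 28 mm, 20 mm just under the hub). The spring resists with 3 to 6 N at the tail tips; it snaps shut when let go.
- clip_b_back (a joint): Opening of the back jaw (at the clip's +x side) in rad: -0.045 shut, 0 pinching the 4 mm strip, grows as the tails are squeezed, 0.32 fully open (stop: lips gape about 28 mm, 20 mm just under the hub). The spring resists with 3 to 6 N at the tail tips; it snaps shut when let go.
- card: Yellow rigid price card standing upright in a heavy dark steel foot (75 x 110 x 14 mm), loose, 0.7 kg. Card 4 mm thick (x), 120 mm wide (y), its top edge 140 mm above the table; a green mark 26 mm wide shows the middle of the top edge. Origin: centre of the foot's underside. x is the card's normal.
- card_edge (a point): Middle of the card's top edge (4 mm thick along x, edge runs along y), 140 mm above the table.
- tub: Blue open reject tub, 160 x 160 mm outside, 70 mm high, walls 4 mm, fixed. Origin: centre of its underside.
- jar: Bystander: amber jar with red lid, 68 mm across, 95 mm high. Origin at centre of its underside. Leave alone.
- gumbox: Bystander: green carton 55 x 100 x 45 mm (x, y, z). Origin at centre of its underside. Leave alone.
- tin: Bystander: orange tin with white lid, 74 mm across, 42 mm high. Origin at centre of its underside. Leave alone.
Mind the look-alikes: they are no part of the job. Leave any pink or purple look-alike of the clip_broken alone.

How it is judged:
By the outcome, as a careful person would: the job done as asked, in the order asked, and still so for the second after the job is handed in, while the arm keeps its last pose, push and grip.
It also fails if it takes over 56 s, if anything falls off the work surface, if the arm or the gripper's body presses on something with over 40 N, if the wrist force passes 120 N, or if a joint passes its speed limit or range.

## Working session

There is one attempt and no reset: what is moved stays moved. The work goes in short steps, Python scripts to look and compute and a tool call to move; the robot and the scene stay as the last step left them, time stands still between calls to the robot, and variables do not carry over. Pictures are saved under pics/ and viewed, at most 10 in all, crops included, and the job is handed in when it is done.

Besides the shell and the picture viewer there is one more tool, called after ">>>" as name(argument=value, ...), one argument or row to a line, values as JSON. apply_moves: Moves the arm, as the interface text tells. Its arguments: {"type":"object","properties":{"rows":{"type":"array"}},"required":["rows"]}

```bash
mkdir -p pics; ls; cat > h.py <<'E'
import numpy as np, cv2
from bench import read_state, imaging, workorder, nets
def cam(n):
    return imaging.get_image(n)
def K(i): return np.array([[i['fx'],0,i['cx']],[0,i['fy'],i['cy']],[0,0,1.]])
def save(i,f,crop=None,s=1):
    p=i['pixels'][:,:,::-1]
    if crop: r0,r1,c0,c1=crop; p=p[r0:r1,c0:c1]
    cv2.imwrite('pics/'+f,cv2.resize(p,None,fx=s,fy=s,interpolation=cv2.INTER_CUBIC))
def ray(i,rc):
    u=cv2.undistortPoints(np.array([[[rc[1],rc[0]]]],float),K(i),np.array(i['dist'],float))[0,0]
    return np.array(i['xyz'],float),np.array(i['rotation'],float)@np.array([u[0],u[1],1])
def onz(i,rc,z):
    o,d=ray(i,rc); return o+d*(z-o[2])/d[2]
def tri(L):
    A=np.zeros((3,3));b=np.zeros(3)
    for i,rc in L:
        o,d=ray(i,rc);d=d/np.linalg.norm(d);P=np.eye(3)-np.outer(d,d);A+=P;b+=P@o
    x=np.linalg.solve(A,b); 
    return x,[np.linalg.norm(np.cross(x-ray(i,rc)[0],ray(i,rc)[1]/np.linalg.norm(ray(i,rc)[1]))) for i,rc in L]
def proj(i,p):
    R=np.array(i['rotation'],float);t=-R.T@np.array(i['xyz'],float)
    q=cv2.projectPoints(np.array(p,float).reshape(-1,1,3),cv2.Rodrigues(R.T)[0],t,K(i),np.array(i['dist'],float))[0][:,0]
    return q[:,::-1]
E
python3 - <<'E'
from h import *
I={n:cam(n) for n in('scene','top')}
for n in I: 
    save(I[n],n+'0.png',s=1.25); print(n,I[n]['xyz'],np.round(I[n]['rotation'],2).tolist(),I[n]['fx'])
for q in['rack','clip_a','clip_broken','card','card_edge','tub','jar','gumbox','tin']:
    for n in I:
        r=nets.pinpoint(n,q); print(q,n,[(np.round(x['location']).tolist(),round(x['score'],2)) for x in r])
print(read_state())
E
```

```text
pics
scene [1066.56889067 -519.3451519  1122.10075266] [0.89, 0.34, -0.11, -0.28] 515.1032318021976
top [ 461.00598438    5.60758385 1130.97068673] [-0.7, 0.71, -0.04, 0.04] 411.74013982682624
rack scene [([201.0, 302.0], 0.67)]
rack top [([230.0, 327.0], 0.93)]
clip_a scene [([164.0, 322.0], 0.81), ([203.0, 278.0], 0.53)]
clip_a top [([230.0, 357.0], 0.64), ([224.0, 300.0], 0.52)]
clip_broken scene [([174.0, 268.0], 0.81), ([229.0, 322.0], 0.73), ([182.0, 302.0], 0.57), ([225.0, 419.0], 0.48), ([203.0, 342.0], 0.47)]
clip_broken top [([232.0, 327.0], 0.6), ([195.0, 302.0], 0.52), ([194.0, 339.0], 0.51), ([267.0, 336.0], 0.44)]
card scene [([309.0, 224.0], 0.73)]
card top [([201.0, 447.0], 0.84)]
card_edge scene [([279.0, 214.0], 0.93)]
card_edge top [([193.0, 461.0], 0.75)]
tub scene [([126.0, 374.0], 0.96)]
tub top [([239.0, 203.0], 0.82)]
jar scene [([306.0, 324.0], 0.98)]
jar top [([141.0, 384.0], 0.68)]
gumbox scene [([223.0, 419.0], 0.67)]
gumbox top [([139.0, 269.0], 0.83)]
tin scene []
tin top [([156.0, 333.0], 0.77)]
{'clock': 1.0, 'joints': array([-9.91390516e-01,  3.84677935e-01,  7.91909571e-03, -1.46897732e-05,
       -1.19403430e+00, -2.58610444e-01]), 'joint_vel': array([ 0.00066042, -0.00112693,  0.0001164 ,  0.00032157,  0.00145557,
        0.00079307]), 'joint_efforts': array([-6.20319115e-04, -3.92094433e+01,  1.88623774e+01,  4.19078037e+00,
       -3.01110213e-04,  1.65665932e-05]), 'position': array([ 197.10036086, -593.08056583,  256.33071506]), 'ee_rot': array([-1.59708130e-01,  9.87164279e-01,  1.32151616e-06,  6.88791477e-06]), 'contact_force': array([ 0.42526132,  0.54558534, -0.13807875]), 'wrist_torque': array([ 0.01988569, -0.01371803, -0.03092842]), 'grasp_force': 0.0, 'gripper_width': 85.50438532073291}
```

```bash
python3 - <<'E'
s=open('h.py').read()
s=s.replace("    return imaging.get_image(n)\n","    i=imaging.get_image(n); i['rotation']=Rotation.from_quat(i['rotation']).as_matrix(); return i\n").replace("import numpy as np, cv2","import numpy as np, cv2\nfrom scipy.spatial.transform import Rotation")
open('h.py','w').write(s)
E
python3 - <<'E'
from h import *
I={n:cam(n) for n in('scene','top')}
S,T=I['scene'],I['top']
print(np.round(S['rotation'],2).tolist(),np.round(T['rotation'],2).tolist())
for a,b,n in[((201,302),(230,327),'rack'),((309,224),(201,447),'card'),((279,214),(193,461),'edge'),((126,374),(239,203),'tub'),((306,324),(141,384),'jar'),((223,419),(139,269),'gum')]:
    print(n,*tri([(S,a),(T,b)]))
for a in [(164,322),(203,278),(174,268),(229,322),(182,302),(225,419),(203,342)]: print('S',a,onz(S,a,72))
for a in [(230,357),(224,300),(232,327),(195,302),(194,339),(267,336)]: print('T',a,onz(T,a,72))
save(S,'scene_crop.png',(110,330,180,450),2.9)
save(T,'top_crop.png',(120,300,170,490),2.45)
E
```

```text
[[0.74, 0.55, -0.39], [0.67, -0.61, 0.42], [-0.0, -0.57, -0.82]] [[-0.02, -0.99, 0.12], [-1.0, 0.02, -0.01], [0.01, -0.12, -0.99]]
rack [492.13017179  -6.85528734   5.05769771] [np.float64(2.2651788952325203), np.float64(2.2651788952324825)]
card [ 565.92329998 -343.57360877   -1.36165201] [np.float64(2.1780540284175247), np.float64(2.178054028417552)]
edge [ 569.15986943 -335.30651385  148.83845766] [np.float64(0.8564639250388884), np.float64(0.8564639250389924)]
tub [468.76531866 327.41912702   9.42689591] [np.float64(3.7079585465753864), np.float64(3.7079585465754072)]
jar [ 735.84264268 -177.24867273   -2.47752856] [np.float64(3.597536544394198), np.float64(3.597536544394138)]
gum [755.12041284 154.68477798 -14.16371264] [np.float64(3.8727723970471826), np.float64(3.872772397047299)]
S (164, 322) [485.27383976  82.83534194  72.        ]
S (203, 278) [488.21709084 -80.04235086  72.        ]
S (174, 268) [404.71711981 -34.21995732  72.        ]
S (229, 322) [619.58491213 -62.08258277  72.        ]
S (182, 302) [487.2607061    6.04099651  72.        ]
S (225, 419) [784.17948213 102.15953591  72.        ]
S (203, 342) [605.19172205  25.97379804  72.        ]
T (230, 357) [487.42995421 -84.71390425  72.        ]
T (224, 300) [505.45251536  61.32109156  72.        ]
T (232, 327) [483.76055195  -7.61987245  72.        ]
T (195, 302) [580.29680929  55.27492963  72.        ]
T (194, 339) [581.22842006 -40.53676506  72.        ]
T (267, 336) [394.470927   -28.85161659  72.        ]
```

View pics/scene_crop.png

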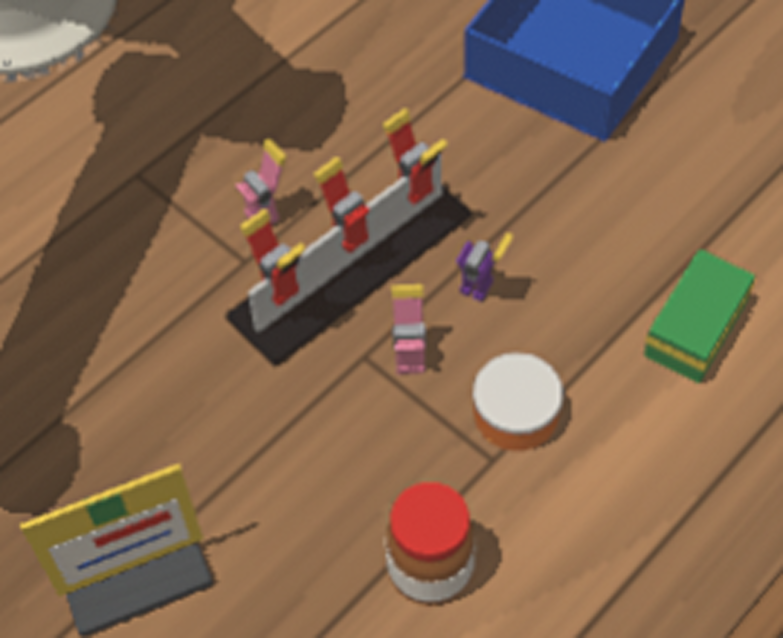

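View pics/top_crop.png

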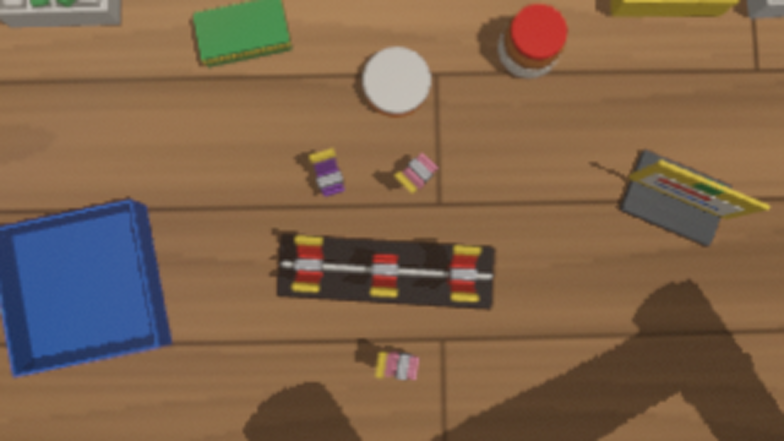

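Candidates in scene pixels (row, col): red clips at (203,278), (184,300) and (164,322) on the strip, plus pink or purple look-alikes off the strip at (174,268), (229,322) and (203,342). The enlarged crops show the middle red clip with only one yellow tail, on its −x side, and a stub on +x. That makes it the broken clip. The outer two are whole. The card stands lower left with its green mark at about (279,214), and the tub is at the upper right.

I'll move above the rack so the wrist camera can measure it.

>>> apply_moves(
  rows=[
    {"hand":1,"delta_pos":[-230,232,-30],"yaw":0.379},
    {"hand":1,"delta_pos":[-230,232,-30],"yaw":0.379},
    {"hand":1,"delta_pos":[-230,232,-30],"yaw":0.379},
    {"hand":1,"delta_pos":[-230,232,-30],"yaw":0.379},
    {"hand":1,"delta_pos":[-460,465,-30],"yaw":0.379},
    {"hand":1,"delta_pos":[-460,465,-30],"yaw":0.379},
    {"hand":1,"delta_pos":[-460,465,-30],"yaw":0.379},
    {"hand":1,"delta_pos":[-460,465,-30],"yaw":0.379},
    {"hand":1,"delta_pos":[-460,465,-30],"yaw":0.379},
    {"hand":1,"delta_pos":[-460,465,-30],"yaw":0.379},
    {"hand":1,"delta_pos":[-460,465,-30],"yaw":0.379},
    {"hand":1,"delta_pos":[-460,465,-30],"yaw":0.379},
  ],
)

```text
clock: 2.1
position: [416.3, -148.7, 282.0]
ee_rot: [0.029, 1.0, 0.0, 0.001]
contact_force: [1.6, -0.7, -0.2]
gripper_width: 85.4
grasp_force: 0.0
```

>>> apply_moves(
  rows=[
    {"hand":1,"delta_pos":[-62,140,0],"yaw":0},
    {"hand":1,"delta_pos":[-62,140,0],"yaw":0},
    {"hand":1,"delta_pos":[-62,140,0],"yaw":0},
    {"hand":1,"delta_pos":[-62,140,0],"yaw":0},
    {"hand":1,"delta_pos":[-62,140,0],"yaw":0},
    {"hand":1,"delta_pos":[-62,140,0],"yaw":0},
    {"hand":1,"delta_pos":[-62,140,0],"yaw":0},
  ],
)

```text
clock: 2.68
position: [485.7, -14.6, 281.3]
ee_rot: [0.029, 1.0, -0.0, -0.0]
contact_force: [-0.4, -0.6, -0.8]
gripper_width: 85.7
grasp_force: 0.0
```

```bash
python3 - <<'E'
from h import *
s=read_state(); print(s['position'],s['ee_rot'])
W,T=cam('wrist'),cam('top')
print(W['xyz'],np.round(W['rotation'],2).tolist())
save(W,'w1.png',s=1.25)
for q in['rack','clip_a','clip_broken']:
    for x in nets.pinpoint('wrist',q): print(q,np.round(x['location'],1),round(x['score'],2),np.round(onz(W,x['location'],0 if q=='rack' else 72),1))
np.savez('w1.npz',**W)
E
```

```text
[485.69232059 -14.61408705 281.27498052] [ 2.89388813e-02  9.99581144e-01 -8.31230276e-05 -2.67066431e-04]
[419.44230544 -10.57808295 399.36958796] [[0.06, 0.96, 0.26], [1.0, -0.06, -0.01], [0.0, 0.26, -0.97]]
rack [168.2 323.9] 0.92 [486.6  -6.4   0. ]
clip_a [183.9 398.8] 0.96 [496.2  72.7  72. ]
clip_a [181.5 253.7] 0.59 [484.5 -83.3  72. ]
clip_broken [252.1 373.1] 0.92 [574.6  44.   72. ]
clip_broken [182.4 327.1] 0.79 [490.1  -4.6  72. ]
clip_broken [ 88.2 304.7] 0.72 [392.4 -22.   72. ]
clip_broken [260.4 299.8] 0.71 [580.  -40.6  72. ]
```

View pics/w1.png

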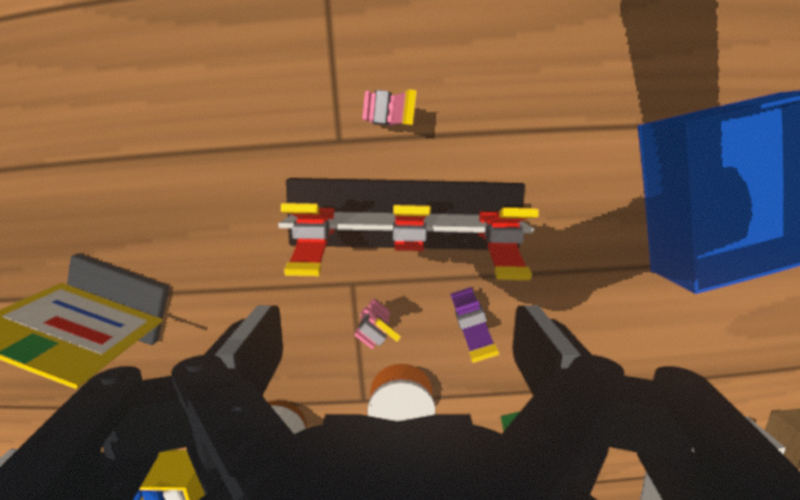

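The wrist view shows the broken clip in the middle, with its hub at about (186,328) and a single yellow tip. The sound clips sit either side, with hubs at about (185,247) and (188,406). Next I'll refine the positions by segmenting the yellow tips and the strip.

```bash
python3 - <<'E'
from h import *
W=cam('wrist');T=cam('top')
for n,i,box in(('W',W,(150,235,215,440)),('T',T,(210,250,280,375))):
    r0,r1,c0,c1=box
    p=i['pixels'][r0:r1,c0:c1].astype(np.uint8); hsv=cv2.cvtColor(p,cv2.COLOR_RGB2HSV)
    for name,m,z,mn in(('yel',cv2.inRange(hsv,(22,170,120),(34,255,255)),124,8),('gray',cv2.inRange(hsv,(0,0,110),(180,40,255)),72,5)):
        k,l,st,ce=cv2.connectedComponentsWithStats(m)
        for j in range(1,k):
            if st[j,4]>=mn: 
                x,y,w,h,a=st[j]; rc=(ce[j,1]+r0,ce[j,0]+c0)
                print(n,name,a,'box r',y+r0,y+r0+h,'c',x+c0,x+c0+w,'ctr',np.round(rc,1),'z%d'%z,np.round(onz(i,rc,z)[:2],1),'z98',np.round(onz(i,rc,98)[:2],1))
    # strip ends visible: bright gray extreme columns
    m=cv2.inRange(hsv,(0,0,110),(180,40,255)); ys,xs=np.nonzero(m)
    for c in(xs.min(),xs.max()):
        r=ys[abs(xs-c)<=2].mean(); print('end',onz(i,(r+r0,c+c0),72)[:2].round(1))
E
```

```text
W yel 226 box r 162 170 c 226 256 ctr [165.6 240.2] z124 [459.  -83.1] z98 [462.7 -89.8]
W yel 232 box r 163 172 c 315 345 ctr [167.3 329.8] z124 [465.5  -3.1] z98 [469.9  -2.4]
W yel 214 box r 165 174 c 401 431 ctr [169.2 415.6] z124 [471.7  74. ] z98 [476.6  82. ]
W yel 253 box r 210 221 c 229 257 ctr [215.1 242.6] z124 [505.4 -86.7] z98 [513.5 -93.8]
W yel 245 box r 214 223 c 397 426 ctr [218.  410.9] z124 [517.8  70.5] z98 [527.1  78.2]
W gray 1419 box r 171 193 c 265 389 ctr [179.3 326.4] z72 [486.9  -5.9] z98 [481.5  -6.3]
W gray 321 box r 173 191 c 224 261 ctr [183.4 243.3] z72 [485.9 -95.7] z98 [480.6 -89. ]
W gray 39 box r 178 185 c 418 427 ctr [181.9 421.3] z72 [495.8  96.5] z98 [489.7  88. ]
end [ 479.9 -116. ]
end [497.5 101.7]
T gray 1133 box r 210 250 c 280 320 ctr [231.6 294.6] z72 [486.2  75.3] z98 [485.5  73.6]
end [487.1 112.9]
end [ 476.7 -107.6]
```

>>> apply_moves(
  rows=[
    {"hand":0.2,"delta_pos":[-3,8,60],"yaw":0.023},
    {"hand":0.2,"delta_pos":[-3,8,90],"yaw":0.023},
    {"hand":0.2,"delta_pos":[-3,8,110],"yaw":0.023},
    {"hand":0.2,"delta_pos":[-3,8,125],"yaw":0.023},
    {"hand":0.2,"delta_pos":[-3,8,135],"yaw":0.023},
    {"hand":0.2,"delta_pos":[-3,8,135],"yaw":0.023},
    {"hand":0.2,"delta_pos":[-3,8,135],"yaw":0.023},
  ],
)

```text
clock: 3.62
position: [489.5, -7.0, 146.3]
ee_rot: [0.041, 0.999, -0.0, -0.0]
contact_force: [0.7, 1.2, 0.5]
gripper_width: 51.3
grasp_force: 0.0
```

```bash
python3 - <<'E'
from h import *
s=read_state(); print(s['position'],s['ee_rot'])
W=cam('wrist'); save(W,'w2.png',(100,330,130,530),1.9)
for q in['clip_a','clip_broken']:
    for x in nets.pinpoint('wrist',q): print(q,np.round(x['location'],1),round(x['score'],2),np.round(onz(W,x['location'],72),1))
hsv=cv2.cvtColor(W['pixels'],cv2.COLOR_RGB2HSV)
k,l,st,ce=cv2.connectedComponentsWithStats(cv2.inRange(hsv,(22,170,120),(34,255,255)))
for j in range(1,k):
    if st[j,4]>100: print(st[j],np.round(ce[j][::-1],1),onz(W,ce[j][::-1],120).round(1))
E
```

```text
[489.49483332  -7.00861923 146.25465071] [ 4.07182744e-02  9.99170560e-01 -2.71054370e-04 -3.75250627e-04]
clip_a [218.1 440.1] 0.83 [494.8  73.4  72. ]
clip_a [220.6 196. ] 0.81 [483.4 -86.8  72. ]
clip_a [190.  316.6] 0.24 [469.3  -5.9  72. ]
clip_broken [219.  320.1] 0.81 [488.9  -5.3  72. ]
clip_broken [ 65.7 284.8] 0.73 [393.8 -18.2  72. ]
clip_broken [323.6 287.5] 0.71 [566.9 -35.2  72. ]
[308  31  17  52 695] [ 56.4 316.2] [398.5  -0.  120. ]
[453 201  59  13 739] [206.9 482.7] [473.   76.1 120. ]
[126 202  59  12 684] [207.6 154.5] [460.1 -85.2 120. ]
[294 202  55  12 650] [207.5 321.2] [466.7  -3.3 120. ]
[  0 297  51  61 978] [323.8  21.3] [ 524.2 -185.4  120. ]
```

View pics/w2.png

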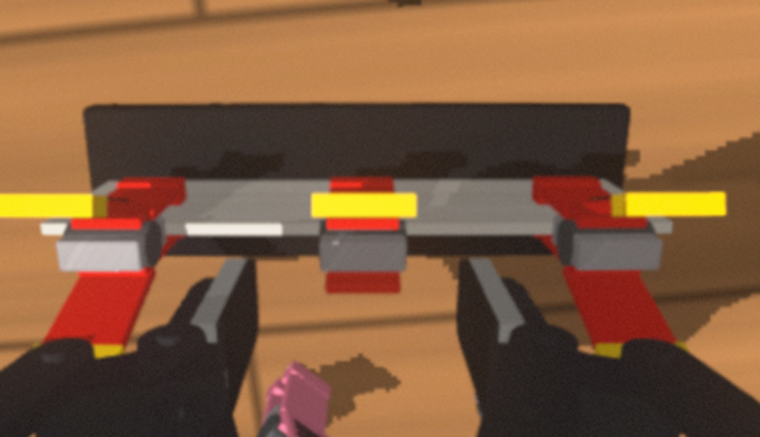

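The view shows the middle clip's hub centred between the fingertips, with a stub on +x and a single yellow tip on −x. It's the broken one, so I'll descend and grip it.

>>> apply_moves(
  rows=[
    {"hand":0.2,"delta_pos":[0,1,20],"yaw":0},
    {"hand":0.2,"delta_pos":[0,1,36],"yaw":0},
    {"hand":0.2,"delta_pos":[0,1,45],"yaw":0},
    {"hand":0.2,"delta_pos":[0,1,46],"yaw":0},
    {"hand":-0.2,"delta_pos":[0,1,46],"yaw":0},
    {"hand":-0.6,"delta_pos":[0,1,46],"yaw":0},
    {"hand":-1,"delta_pos":[0,1,46],"yaw":0},
    {"hand":-1,"delta_pos":[0,1,46],"yaw":0},
    {"hand":-1,"delta_pos":[0,1,46],"yaw":0},
    {"hand":-1,"delta_pos":[0,1,46],"yaw":0},
    {"hand":-1,"delta_pos":[0,1,46],"yaw":0},
  ],
)

```text
clock: 4.68
position: [490.4, -5.5, 101.5]
ee_rot: [0.04, 0.999, 0.0, 0.001]
contact_force: [-1.3, 0.2, 7.0]
gripper_width: 24.8
grasp_force: 59.5
```

>>> apply_moves(
  rows=[
    {"hand":-1,"delta_pos":[0,0,-8],"yaw":0},
    {"hand":-1,"delta_pos":[0,0,-16],"yaw":0},
    {"hand":-1,"delta_pos":[0,0,-28],"yaw":0},
    {"hand":-1,"delta_pos":[0,0,-44],"yaw":0},
    {"hand":-1,"delta_pos":[0,0,-65],"yaw":0},
    {"hand":-1,"delta_pos":[0,0,-90],"yaw":0},
    {"hand":-1,"delta_pos":[0,0,-115],"yaw":0},
    {"hand":-1,"delta_pos":[0,0,-130],"yaw":0},
    {"hand":-1,"delta_pos":[0,0,-130],"yaw":0},
  ],
)

```text
clock: 5.43
position: [491.3, -5.4, 234.8]
ee_rot: [0.04, 0.999, 0.001, 0.004]
contact_force: [0.4, 0.4, -0.7]
gripper_width: 24.2
grasp_force: 59.5
```

```bash
python3 - <<'E'
from h import *
s=read_state(); print(s['position'],s['gripper_width'],s['grasp_force'])
W=cam('wrist');T=cam('top');S=cam('scene')
for n,i in(('wrist',W),('top',T),('scene',S)):
    for q in['tub','clip_a','clip_broken']:
        for x in nets.pinpoint(n,q)[:4]: print(n,q,np.round(x['location'],1),round(x['score'],2),np.round(onz(i,x['location'],0 if q=='tub' else 72),1))
p=T['pixels'];hsv=cv2.cvtColor(p,cv2.COLOR_RGB2HSV)
m=cv2.inRange(hsv,(105,120,40),(125,255,255));k,l,st,ce=cv2.connectedComponentsWithStats(m)
j=1+np.argmax(st[1:,4]);print('tubblob',st[j],onz(T,ce[j][::-1],50))
save(W,'w3.png',s=1.25)
E
```

```text
[491.2968293   -5.44825775 234.81053362] 24.202627873363376 59.5475971698761
wrist tub [140.8 592.7] 0.96 [477.9 323.3   0. ]
wrist clip_a [185.  231.2] 0.78 [482.4 -84.6  72. ]
wrist clip_a [186.5 401.5] 0.59 [496.8  72.8  72. ]
wrist clip_broken [246.1 318.9] 0.98 [550.2  -8.5  72. ]
wrist clip_broken [260.  375.1] 0.88 [569.8  46.   72. ]
wrist clip_broken [ 76.2 290.7] 0.81 [392.5 -19.9  72. ]
top tub [238.5 206.7] 0.64 [472.5 322.8   0. ]
top clip_a [230.5 359. ] 0.56 [486.  -89.8  72. ]
top clip_a [137.6 268.9] 0.44 [734.3 141.   72. ]
top clip_broken [269.7 335.9] 0.74 [387.7 -28.5  72. ]
top clip_broken [191.6 341.3] 0.48 [587.4 -46.6  72. ]
top clip_broken [194.6 301.9] 0.44 [581.3  55.5  72. ]
scene tub [127.9 376. ] 0.68 [470.9 329.3   0. ]
scene tub [150.6 300.1] 0.31 [366.4 118.    0. ]
scene clip_a [203.2 279. ] 0.9 [490.5 -78.8  72. ]
scene clip_a [166.9 325.5] 0.89 [498.5  81.9  72. ]
scene clip_broken [200.7 344.4] 0.8 [605.   35.1  72. ]
scene clip_broken [229.  322.7] 0.72 [620.8 -61.   72. ]
scene clip_broken [177.7 269.7] 0.68 [416.6 -39.5  72. ]
scene clip_broken [149.2 298.9] 0.48 [405.6  78.4  72. ]
tubblob [ 166  202   63   71 2161] [501.51064026 345.32802451  50.        ]
```

View pics/w3.png

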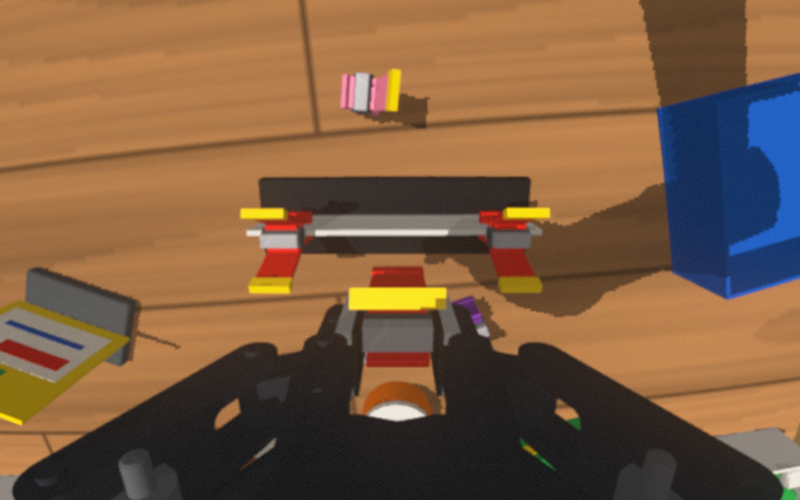

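The broken clip is held between the fingers and both sound clips are still in place. I'll carry it to the tub.

>>> apply_moves(
  rows=[
    {"hand":-1,"delta_pos":[43,327,0],"yaw":0},
    {"hand":-1,"delta_pos":[43,327,0],"yaw":0},
    {"hand":-1,"delta_pos":[43,327,0],"yaw":0},
    {"hand":-1,"delta_pos":[43,327,0],"yaw":0},
    {"hand":-1,"delta_pos":[43,327,0],"yaw":0},
    {"hand":-1,"delta_pos":[43,327,0],"yaw":0},
    {"hand":-1,"delta_pos":[43,327,0],"yaw":0},
    {"hand":-1,"delta_pos":[43,327,0],"yaw":0},
    {"hand":-1,"delta_pos":[43,327,0],"yaw":0},
    {"hand":-1,"delta_pos":[43,327,0],"yaw":0},
    {"hand":-1,"delta_pos":[43,327,0],"yaw":0},
  ],
)

```text
clock: 6.95
position: [472.9, 323.6, 229.8]
ee_rot: [0.04, 0.999, -0.001, -0.0]
contact_force: [-0.3, -0.2, -0.5]
gripper_width: 24.4
grasp_force: 59.6
```

>>> apply_moves(
  rows=[
    {"hand":-1,"delta_pos":[0,0,35],"yaw":0},
    {"hand":-1,"delta_pos":[0,0,70],"yaw":0},
    {"hand":-1,"delta_pos":[0,0,105],"yaw":0},
    {"hand":-1,"delta_pos":[0,0,135],"yaw":0},
    {"hand":-1,"delta_pos":[0,0,148],"yaw":0},
    {"hand":-1,"delta_pos":[0,0,148],"yaw":0},
    {"hand":-1,"delta_pos":[0,0,148],"yaw":0},
    {"hand":0.3,"delta_pos":[0,0,148],"yaw":0},
    {"hand":0.3,"delta_pos":[0,0,148],"yaw":0},
    {"hand":0.3,"delta_pos":[0,0,148],"yaw":0},
    {"hand":0.3,"delta_pos":[0,0,148],"yaw":0},
  ],
)

```text
clock: 7.87
position: [473.7, 324.2, 83.8]
ee_rot: [0.041, 0.999, 0.001, 0.001]
contact_force: [-0.5, -0.2, -1.1]
gripper_width: 55.6
grasp_force: 0.0
```

>>> apply_moves(
  rows=[
    {"hand":0.3,"delta_pos":[0,0,-35],"yaw":0},
    {"hand":0.3,"delta_pos":[0,0,-75],"yaw":0},
    {"hand":0.3,"delta_pos":[0,0,-115],"yaw":0},
    {"hand":0.3,"delta_pos":[0,0,-150],"yaw":0},
    {"hand":0.3,"delta_pos":[0,0,-170],"yaw":0},
    {"hand":0.3,"delta_pos":[0,0,-170],"yaw":0},
  ],
)

```text
clock: 8.37
position: [475.2, 325.4, 259.4]
ee_rot: [0.04, 0.999, 0.005, 0.005]
contact_force: [-0.2, -0.0, -0.4]
gripper_width: 55.5
grasp_force: 0.0
```

```bash
python3 - <<'E'
from h import *
s=read_state(); print(s['position'],s['ee_rot'],s['joints'],s['gripper_width'])
W=cam('wrist');save(W,'w4.png')
E
```

```text
[475.18760144 325.41033476 259.41083495] [0.04011617 0.99917333 0.00464548 0.00466621] [ 8.82509867e-01  2.93232408e-01 -1.20546488e-01  2.01102618e-03
 -1.14397719e+00 -2.53438240e+00] 55.52685906748197
```

View pics/w4.png

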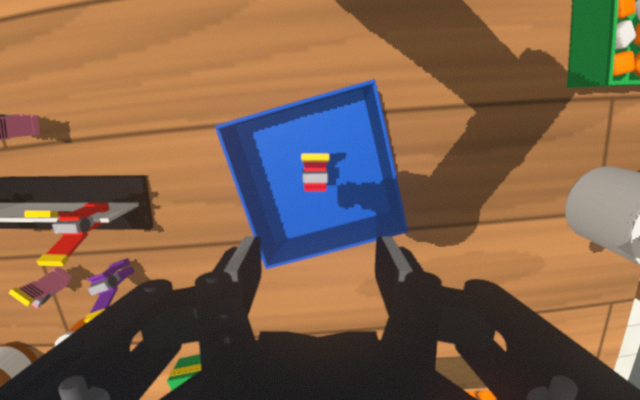

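The broken clip lies on the tub floor at about (172,315) and has been let go. Next I'll go above the −y sound clip, turned so the fingers close along its x.

>>> apply_moves(
  rows=[
    {"hand":1,"delta_pos":[-20,-200,15],"yaw":-1.571},
    {"hand":1,"delta_pos":[-20,-200,15],"yaw":-1.571},
    {"hand":1,"delta_pos":[-20,-200,15],"yaw":-1.571},
    {"hand":1,"delta_pos":[-20,-200,15],"yaw":-1.571},
    {"hand":1,"delta_pos":[-41,-409,15],"yaw":-1.571},
    {"hand":1,"delta_pos":[-41,-409,15],"yaw":-1.571},
    {"hand":1,"delta_pos":[-41,-409,15],"yaw":-1.571},
    {"hand":1,"delta_pos":[-41,-409,15],"yaw":-1.571},
    {"hand":1,"delta_pos":[-41,-409,15],"yaw":-1.571},
    {"hand":1,"delta_pos":[-41,-409,15],"yaw":-1.571},
    {"hand":1,"delta_pos":[-41,-409,15],"yaw":-1.571},
    {"hand":1,"delta_pos":[-41,-409,15],"yaw":-1.571},
  ],
)

```text
clock: 9.42
position: [479.6, -90.8, 236.0]
ee_rot: [-0.614, 0.789, 0.001, -0.001]
contact_force: [0.2, 0.9, 0.3]
gripper_width: 85.2
grasp_force: 0.0
```

>>> apply_moves(
  rows=[
    {"hand":1,"delta_pos":[-6,-2,10],"yaw":-0.168},
    {"hand":1,"delta_pos":[-6,-2,10],"yaw":-0.168},
    {"hand":1,"delta_pos":[-6,-2,10],"yaw":-0.168},
    {"hand":1,"delta_pos":[-6,-2,10],"yaw":-0.168},
    {"hand":1,"delta_pos":[-6,-2,10],"yaw":-0.168},
  ],
)

```text
clock: 9.83
position: [484.1, -81.9, 227.1]
ee_rot: [-0.678, 0.735, 0.0, -0.0]
contact_force: [0.3, 0.7, 0.2]
gripper_width: 85.3
grasp_force: 0.0
```

```bash
cat >> h.py <<'E'
def yel(i,z,mn=60):
    hsv=cv2.cvtColor(i['pixels'],cv2.COLOR_RGB2HSV)
    k,l,st,ce=cv2.connectedComponentsWithStats(cv2.inRange(hsv,(22,170,120),(34,255,255)))
    for j in range(1,k):
        if st[j,4]>=mn: print('yel',st[j],np.round(ce[j][::-1],1),onz(i,ce[j][::-1],z).round(1))
def pose():
    s=read_state(); R=Rotation.from_quat(s['ee_rot']).as_matrix()
    print('pos',s['position'].round(2),'yhead',np.degrees(np.arctan2(R[1,1],R[0,1])).round(2),'w',s['gripper_width'],s['grasp_force'],s['contact_force'].round(1),s['clock'])
    return s['position'],R
def to(p,head):
    q,R=pose(); d=R.T@(np.array(p)-q); h=np.degrees(np.arctan2(R[1,1],R[0,1])); print('delta',d.round(1),'yaw',np.round(np.radians((h-head+180)%360-180),3))
E
python3 - <<'E'
from h import *
W=cam('wrist')
for q in['clip_a','clip_broken','card','card_edge','rack']:
    for x in nets.pinpoint('wrist',q)[:4]: print(q,np.round(x['location'],1),round(x['score'],2),np.round(onz(W,x['location'],72),1),np.round(onz(W,x['location'],140),1))
yel(W,120)
to((483,-85.5,116),175.4)
save(W,'w5.png')
E
```

```text
clip_a [334.7 316.7] 0.84 [496.8  73.5  72. ] [492.1  18.7 140. ]
clip_a [185.2 317.1] 0.82 [483.2 -85.6  72. ] [ 481.9 -100.8  140. ]
clip_broken [221.1 216.6] 0.84 [579.5 -59.2  72. ] [554.2 -81.  140. ]
clip_broken [300.7 233.9] 0.8 [576.7  26.3  72. ] [552.1 -16.8 140. ]
clip_broken [225.9 408.1] 0.61 [401.5 -39.8  72. ] [420.5 -66.4 140. ]
rack [234.9 319.1] 0.72 [485.3 -37.8  72. ] [483.4 -65.  140. ]
yel [  0   0  29  29 694] [12.7 12.8] [ 686.5 -239.5  120. ]
yel [280 182  13  37 392] [200. 286.] [506.5 -87.  120. ]
yel [342 182  13  37 365] [200.2 348.2] [459.9 -82.9 120. ]
yel [131 361  26  39 307] [378.7 143.8] [659.2  74.6 120. ]
pos [484.36 -81.84 227.5 ] yhead 175.37 w 85.64398756601749 0.0 [0.2 0.  0.8] 10.1333
delta [  3.8   1.1 111.5] yaw -0.0
```

View pics/w5.png

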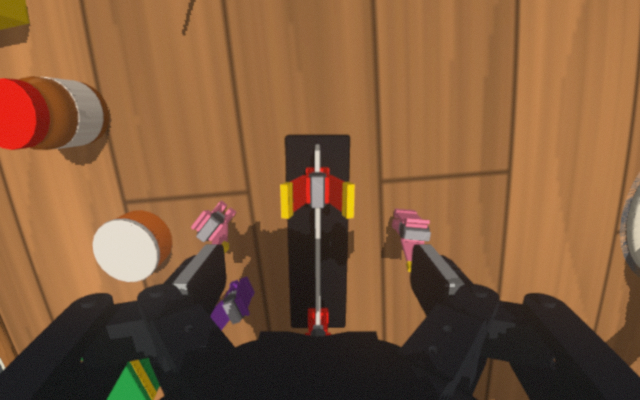

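Both yellow tips are clearly centred on the tool axis, so the clip is at (483,−85). I'll descend and squeeze.

>>> apply_moves(
  rows=[
    {"hand":1,"delta_pos":[4,1,35],"yaw":0},
    {"hand":1,"delta_pos":[4,1,70],"yaw":0},
    {"hand":1,"delta_pos":[4,1,95],"yaw":0},
    {"hand":1,"delta_pos":[4,1,110],"yaw":0},
    {"hand":0.5,"delta_pos":[4,1,111],"yaw":0},
    {"hand":0.3,"delta_pos":[4,1,111],"yaw":0},
    {"hand":0.25,"delta_pos":[4,1,111],"yaw":0},
  ],
)

```text
clock: 10.72
position: [484.0, -85.8, 117.4]
ee_rot: [-0.678, 0.735, -0.001, 0.001]
contact_force: [-0.5, -0.6, 1.0]
gripper_width: 53.7
grasp_force: 0.0
```

>>> apply_moves(
  rows=[
    {"hand":0.1,"delta_pos":[0,0,-1],"yaw":0},
    {"hand":-0.05,"delta_pos":[0,0,-1],"yaw":0},
    {"hand":-0.2,"delta_pos":[0,0,-2],"yaw":0},
    {"hand":-0.35,"delta_pos":[0,0,-3],"yaw":0},
    {"hand":-0.5,"delta_pos":[0,0,-3],"yaw":0},
    {"hand":-0.5,"delta_pos":[0,0,-3],"yaw":0},
    {"hand":-0.5,"delta_pos":[0,0,-3],"yaw":0},
  ],
)

```text
clock: 11.3
position: [485.1, -85.9, 123.2]
ee_rot: [-0.679, 0.735, -0.002, 0.002]
contact_force: [-2.6, 0.7, 12.8]
gripper_width: 23.5
grasp_force: 59.6
```

>>> apply_moves(
  rows=[
    {"hand":-0.5,"delta_pos":[0,0,-6],"yaw":0},
    {"hand":-0.5,"delta_pos":[0,0,-14],"yaw":0},
    {"hand":-0.5,"delta_pos":[0,0,-26],"yaw":0},
    {"hand":-0.5,"delta_pos":[0,0,-45],"yaw":0},
    {"hand":-0.5,"delta_pos":[0,0,-70],"yaw":0},
    {"hand":-0.5,"delta_pos":[0,0,-95],"yaw":0},
    {"hand":-0.5,"delta_pos":[0,0,-120],"yaw":0},
    {"hand":-0.5,"delta_pos":[0,0,-145],"yaw":0},
    {"hand":-0.5,"delta_pos":[0,0,-150],"yaw":0},
    {"hand":-0.5,"delta_pos":[0,0,-150],"yaw":0},
    {"hand":-0.5,"delta_pos":[0,0,-150],"yaw":0},
  ],
)

```text
clock: 12.22
position: [482.4, -85.7, 269.1]
ee_rot: [-0.678, 0.735, 0.0, 0.0]
contact_force: [-0.3, -0.3, -0.8]
gripper_width: 23.6
grasp_force: 59.5
```

```bash
python3 - <<'E'
from h import *
W=cam('wrist');S=cam('scene');T=cam('top')
pose()
for n,i in(('scene',S),('top',T)):
  for q in['card_edge','card','clip_a']:
    for x in nets.pinpoint(n,q)[:3]: print(n,q,np.round(x['location'],1),round(x['score'],2),np.round(onz(i,x['location'],0 if q=='card' else 140),1))
yel(W,200)
a=cv2.resize(W['pixels'][120:400,160:480],(480,420)); b=cv2.resize(S['pixels'][250:350,170:270],(300,300)); c=cv2.resize(T['pixels'][170:230,410:500],(300,200))
o=np.zeros((510,790,3),np.uint8);o[:420,:480]=a;o[:300,485:785]=b;o[305:505,485:785]=c
cv2.imwrite('pics/m6.png',o[:,:,::-1])
E
```

```text
pos [482.19 -85.87 267.88] yhead 175.37 w 23.630343073095098 59.522969126701355 [-0.5 -0.1 -0.9] 12.3667
scene card_edge [282.9 214.8] 0.71 [ 572.1 -339.   140. ]
scene card [307.6 225.7] 0.87 [ 568.4 -337.3    0. ]
scene clip_a [165.3 271.5] 0.73 [434.6 -41.5 140. ]
scene clip_a [165.6 320.6] 0.59 [523.8  37.9 140. ]
top card_edge [194.  460.1] 0.63 [ 568.2 -335.3  140. ]
top card [198.3 444.6] 0.61 [ 572.1 -338.4    0. ]
yel [   0    0   57   37 1398] [15.6 31.5] [ 637.5 -223.8  200. ]
yel [221 230  18  22 163] [240.2 229.6] [539.6 -76.8 200. ]
yel [284 246  16  66 721] [276.4 293.3] [500.9 -47.5 200. ]
yel [337 246  15  66 727] [276.6 342.4] [468.1 -44.7 200. ]
yel [395 248  25  10 196] [252.2 406.8] [424.7 -58.9 200. ]
```

View pics/m6.png

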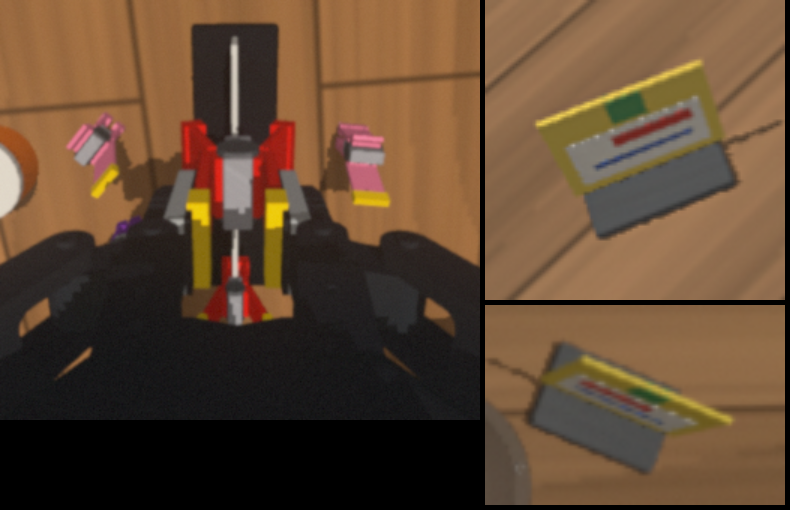

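The clip is held with its jaws wide open. The picture also gives the card's top edge: scene (291.7,187.3)–(270.7,242.3), top (185.6,440)–(205.1,483.5).

```bash
python3 - <<'E'
from h import *
S=cam('scene');T=cam('top')
for i,a,b in((S,(291.7,187.3),(270.7,242.3)),(T,(205.1,483.5),(185.6,440))):
    A,B=onz(i,a,140),onz(i,b,140);d=B-A;print(A.round(1),B.round(1),'mid',((A+B)/2).round(1),np.linalg.norm(d).round(1),np.degrees(np.arctan2(d[1],d[0])).round(1))
    hsv=cv2.cvtColor(i['pixels'],cv2.COLOR_RGB2HSV)
    r0,r1,c0,c1=(260,310,180,250) if i is S else (180,215,430,490)
    m=cv2.inRange(hsv[r0:r1,c0:c1],(45,90,30),(85,255,255));k,l,st,ce=cv2.connectedComponentsWithStats(m)
    j=1+np.argmax(st[1:,4]);print('green',st[j],ce[j]+[c0,r0],onz(i,(ce[j]+[c0,r0])[::-1],131).round(1))
to((569.5,-337,268),163)
E
```

```text
[ 545.2 -390.7  140. ] [ 593.7 -281.   140. ] mid [ 569.4 -335.8  140. ] 119.9 66.1
green [30 21 13 10 79] [216.34177215 285.43037975] [ 574.5 -339.   131. ]
[ 539.7 -392.8  140. ] [ 589.9 -286.   140. ] mid [ 564.8 -339.4  140. ] 118.0 64.9
green [24 15 10  4 18] [458.33333333 196.72222222] [ 562.5 -333.5  131. ]
pos [483.02 -85.84 269.16] yhead 175.38 w 23.574906496241727 59.52346444129944 [ 0.2  0.1 -0.6] 12.7667
delta [ 243.4 -106.4    1.1] yaw 0.216
```

>>> apply_moves(
  rows=[
    {"hand":-0.5,"delta_pos":[30,-13,0],"yaw":0.05},
    {"hand":-0.5,"delta_pos":[60,-26,0],"yaw":0.1},
    {"hand":-0.5,"delta_pos":[90,-39,0],"yaw":0.15},
    {"hand":-0.5,"delta_pos":[120,-52,0],"yaw":0.2},
    {"hand":-0.5,"delta_pos":[150,-65,0],"yaw":0.25},
    {"hand":-0.5,"delta_pos":[180,-78,0],"yaw":0.3},
    {"hand":-0.5,"delta_pos":[210,-90,0],"yaw":0.347},
    {"hand":-0.5,"delta_pos":[232,-100,0],"yaw":0.347},
    {"hand":-0.5,"delta_pos":[243,-105,0],"yaw":0.347},
    {"hand":-0.5,"delta_pos":[243,-105,0],"yaw":0.347},
    {"hand":-0.5,"delta_pos":[243,-105,0],"yaw":0.347},
  ],
)

```text
clock: 13.68
position: [567.9, -336.9, 268.4]
ee_rot: [-0.54, 0.841, 0.001, -0.0]
contact_force: [0.3, 0.3, -0.9]
gripper_width: 23.7
grasp_force: 59.5
```

```bash
python3 - <<'E'
from h import *
W=cam('wrist');S=cam('scene');T=cam('top')
pose(); print(W['xyz'])
a=cv2.resize(W['pixels'][120:360,200:440],(480,480)); b=cv2.resize(S['pixels'][200:340,160:260],(300,420))
o=np.zeros((480,785,3),np.uint8);o[:,:480]=a;o[:420,485:785]=b
cv2.imwrite('pics/m7.png',o[:,:,::-1])
for n in('wrist','scene'):
  i=W if n=='wrist' else S
  for q in['card_edge','clip_a']:
    for x in nets.pinpoint(n,q)[:3]: print(n,q,np.round(x['location'],1),round(x['score'],2),np.round(onz(i,x['location'],140),1),onz(i,x['location'],217).round(1))
E
```

```text
pos [ 567.93 -335.63  269.57] yhead 155.55 w 23.64746861389409 59.498661160469055 [ 0.4  0.8 -0.1] 13.8333
[ 539.84149212 -396.28880138  386.50536113]
wrist card_edge [195.8 318.7] 0.81 [ 565.5 -337.2  140. ] [ 557.5 -355.7  217. ]
wrist clip_a [229.7 319. ] 0.67 [ 577.6 -310.3  140. ] [ 565.8 -337.1  217. ]
scene card_edge [283. 215.] 0.64 [ 572.6 -338.9  140. ] [ 611.3 -353.   217. ]
scene clip_a [264.1 206.2] 0.53 [ 524.8 -322.6  140. ] [ 567.2 -338.   217. ]
scene clip_a [167.5 321.3] 0.53 [529.   34.8 140. ] [571.2  -8.7 217. ]
```

View pics/m7.png

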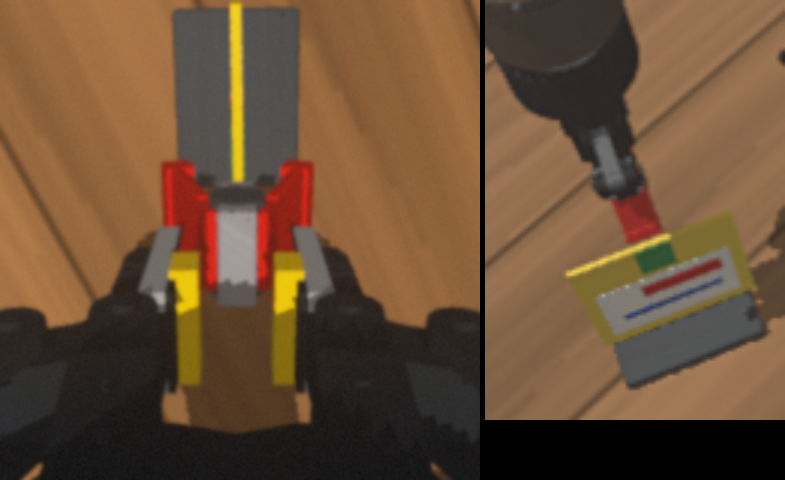

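The clip's hub (column about 318) lines up with the card's edge line (column about 318) and is parallel to it. I'll quantify the offset before descending.

```bash
python3 - <<'E'
from h import *
W=cam('wrist');q,R=pose()
hsv=cv2.cvtColor(W['pixels'],cv2.COLOR_RGB2HSV)
m=cv2.inRange(hsv,(20,150,120),(35,255,255)); m[:,:300]=0; m[:,340:]=0; m[212:]=0
ys,xs=np.nonzero(m); print(ys.min(),ys.max())
for r in(ys.min(),ys.min()+20,170,200):
    c=xs[ys==r].mean(); t=R.T@(onz(W,(r,c),140)-q); print(r,round(c,1),xs[ys==r].size,'tool',t.round(1))
c=[x for x in nets.pinpoint('wrist','clip_a')][0]['location']
print('clip',(R.T@(onz(W,c,q[2]-51)-q)).round(1), W['cx'], (R.T@(W['xyz']-q)).round(1))
# hub top face centre guess (crop 237,225..) 
for rc in((222.,318.5),(235.,318.5),(247,318.5)): print('hub',rc,(R.T@(onz(W,rc,q[2]-51+26)-q)).round(1))
E
```

```text
pos [ 568.14 -335.87  269.81] yhead 155.55 w 23.42007212167299 59.49841260910034 [-0.2 -0.3 -0.6] 14.0833
119 210
119 317.5 4 tool [ 62.3   1.  129.8]
139 317.5 6 tool [ 47.    0.9 129.8]
170 318.5 6 tool [ 22.3   1.7 129.8]
200 318.5 6 tool [ -2.8   1.7 129.8]
clip [-1.   0.7 51. ] 317.74552657027874 [  65.5    1.1 -118.2]
hub (222.0, 318.5) [15.   1.5 25. ]
hub (235.0, 318.5) [ 8.2  1.5 25. ]
hub (247, 318.5) [ 1.8  1.5 25. ]
```

>>> apply_moves(
  rows=[
    {"hand":-0.5,"delta_pos":[2,0.5,8],"yaw":0},
    {"hand":-0.5,"delta_pos":[2,0.5,18],"yaw":0},
    {"hand":-0.5,"delta_pos":[2,0.5,28],"yaw":0},
    {"hand":-0.5,"delta_pos":[2,0.5,36],"yaw":0},
    {"hand":-0.5,"delta_pos":[2,0.5,43],"yaw":0},
    {"hand":-0.5,"delta_pos":[2,0.5,49],"yaw":0},
    {"hand":-0.5,"delta_pos":[2,0.5,54],"yaw":0},
    {"hand":-0.5,"delta_pos":[2,0.5,58],"yaw":0},
    {"hand":-0.5,"delta_pos":[2,0.5,60],"yaw":0},
    {"hand":-0.5,"delta_pos":[2,0.5,60],"yaw":0},
    {"hand":-0.5,"delta_pos":[2,0.5,60],"yaw":0},
    {"hand":-0.5,"delta_pos":[2,0.5,60],"yaw":0},
  ],
)

```text
clock: 15.13
position: [567.1, -338.2, 209.9]
ee_rot: [-0.541, 0.841, -0.0, 0.0]
contact_force: [-1.4, 0.6, -0.9]
gripper_width: 23.5
grasp_force: 59.5
```

```bash
python3 - <<'E'
from h import *
W=cam('wrist');S=cam('scene');q,R=pose()
for n,i in(('wrist',W),('scene',S)):
  for k in['card_edge','clip_a']:
    for x in nets.pinpoint(n,k)[:2]: print(n,k,np.round(x['location'],1),round(x['score'],2),np.round(onz(i,x['location'],140),1),onz(i,x['location'],q[2]-51).round(1))
# expected pixel positions of model points, drawn on the scene crop
pts={z:proj(S,q+R@np.array([0,0,z]))[0] for z in(51,81)}; print(pts)
b=S['pixels'][240:320,170:270].copy(); b=cv2.resize(b,None,fx=4.4,fy=4.4,interpolation=cv2.INTER_CUBIC)
for z,p in pts.items(): cv2.circle(b,(int((p[1]-170)*4.4),int((p[0]-240)*4.4)),3,(0,255,255),-1)
a=cv2.resize(W['pixels'][120:320,240:400],(320,352+48))
o=np.zeros((400,770,3),np.uint8);o[:b.shape[0],:440]=b;o[:,445:765]=a
cv2.imwrite('pics/m8.png',o[:,:,::-1])
E
```

```text
pos [ 566.99 -338.21  209.87] yhead 155.5 w 23.614330965600463 59.498475193977356 [ 0.   0.5 -0.3] 15.2333
wrist card_edge [221.7 321. ] 0.64 [ 564.5 -336.5  140. ] [ 561.9 -342.6  158.9]
wrist clip_a [230.6 315.8] 0.72 [ 570.  -332.4  140. ] [ 566.9 -338.9  158.9]
scene card_edge [283.3 213.9] 0.95 [ 571.4 -340.9  140. ] [ 580.9 -344.3  158.9]
scene card_edge [168.3 320. ] 0.71 [528.4  30.9 140. ] [538.7  20.3 158.9]
scene clip_a [280.8 215. ] 0.67 [ 568.7 -335.5  140. ] [ 578.3 -339.1  158.9]
scene clip_a [170.  325.1] 0.66 [541.   35.3 140. ] [551.1  24.7 158.9]
{51: array([277.17014732, 211.75378978]), 81: array([283.47373581, 214.50148472])}
```

View pics/m8.png

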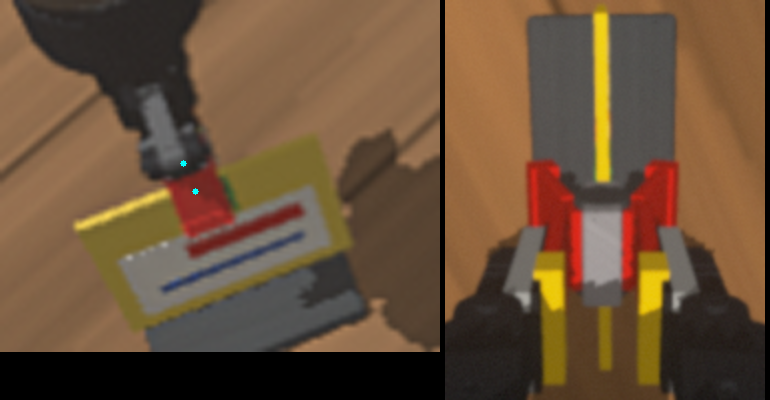

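```bash
python3 - <<'E'
from h import *
W=cam('wrist');S=cam('scene');q,R=pose()
hsv=cv2.cvtColor(W['pixels'],cv2.COLOR_RGB2HSV)
m=cv2.inRange(hsv,(20,120,60),(38,255,255)); m[:,:313]=0; m[:,326:]=0
ys,xs=np.nonzero(m); rows=np.unique(ys); print(rows.min(),rows.max(),[int(r) for r in rows if r>200])
E=[]
for r in(rows.min(),160,200,rows.max()-3,rows.max()+1):
    c=xs[abs(ys-r)<=1].mean(); t=R.T@(onz(W,(r,c),140)-q); print(r,round(c,1),'tool',t.round(1))
# predicted jaw (back/+x lip corners) and mark in scene
n=-R[:,1] # world dir of card +x (towards scene camera)
e=-R[:,0]
for nm,p in(('lipR',[14,13,-30]),('lipL',[14,-13,-30])):
    w=q+R@[0,0,51]+n*p[0]+e*p[1]+np.array([0,0,p[2]]); print(nm,(proj(S,w)[0]-[240,170])*4.4)
for s in(-62.3,-60,60): pass
for off in(-3,0,3):
    c=np.array([q[0],q[1],0])+e*off
    print('markR off',off,((proj(S,c+e*13+n*2+[0,0,140])[0]-[240,170])*4.4)[::-1], 'end', ((proj(S,c+e*60+n*2+[0,0,140])[0]-[240,170])*4.4)[::-1], ((proj(S,c-e*60+n*2+[0,0,140])[0]-[240,170])*4.4)[::-1])
E
```

```text
pos [ 566.8  -338.14  209.45] yhead 155.5 w 23.695434291207043 59.498441219329834 [-0.5  0.2 -0.8] 15.5333
122 305 [201, 202, 203, 204, 205, 206, 207, 208, 209, 210, 273, 274, 275, 276, 277, 278, 279, 280, 281, 282, 283, 284, 285, 286, 287, 288, 289, 290, 291, 292, 293, 294, 295, 296, 297, 298, 299, 300, 301, 302, 303, 304, 305]
122 317.0 tool [61.4  0.6 69.4]
160 317.5 tool [39.   0.8 69.4]
200 317.8 tool [13.9  1.  69.4]
302 319.3 tool [-59.2   2.   69.5]
306 319.5 tool [-62.4   2.2  69.5]
lipR [206.06350328 230.0935094 ]
lipL [225.71848552 177.58541496]
markR off -3 [212.58447845 176.70653263] end [306.76026015 141.74717026] [ 63.15435606 232.12355987]
markR off 0 [218.64333602 174.45818077] end [312.71732831 139.53495414] [ 69.37078605 229.81948164]
markR off 3 [224.69570048 172.21213096] end [318.66789713 137.32504867] [ 75.58076293 227.51768005]
```

```bash
python3 - <<'E'
from h import *
W=cam('wrist');S=cam('scene');q,R=pose()
hs=cv2.cvtColor(S['pixels'],cv2.COLOR_RGB2HSV); m=cv2.inRange(hs[265:300,195:235],(0,150,90),(8,255,255))|cv2.inRange(hs[265:300,195:235],(172,150,90),(180,255,255))
k,l,st,ce=cv2.connectedComponentsWithStats(m)
j=1+np.argmax(st[1:,4]);print(st[j]+[195,265,0,0,0])
for r in range(35):
    c=np.nonzero(l[r]==j)[0]
    if len(c): print(r+265,c.min()+195,c.max()+195,end='; ')
hw=cv2.cvtColor(W['pixels'],cv2.COLOR_RGB2HSV); m=cv2.inRange(hw[190:230,270:370],(0,150,60),(8,255,255))|cv2.inRange(hw[190:230,270:370],(172,150,60),(180,255,255))
ys,xs=np.nonzero(m); print('\nwrist red',ys.min()+190,xs.min()+270,xs.max()+270)
for nm,a,b in(('lip',(293.4,213.2),(201,281)),('card end',(291.1,187.0),(122,317))):
    x,e=tri([(S,a),(W,b)]); print(nm,x.round(1),np.round(e,1),'tool',(R.T@(x-q)).round(1))
for z in(75,81,87): print(z,[(R.T@(onz(W,(201,c),q[2]-z)-q)).round(1) for c in(281,356.5)])
E
```

```text
pos [ 566.8  -338.14  209.4 ] yhead 155.5 w 23.60571445941774 59.49796199798584 [ 0.   0.4 -0.2] 15.6333
[208 278  15  16 150]
278 216 218; 279 215 218; 280 212 218; 281 208 219; 282 208 220; 283 209 220; 284 209 220; 285 209 221; 286 210 221; 287 210 221; 288 210 222; 289 211 222; 290 211 222; 291 212 218; 292 212 215; 293 213 214; 
wrist red 200 281 356
lip [ 583.4 -356.3  130.6] [1.1 1.1] tool [  9.7 -22.7  78.8]
card end [ 541.2 -391.7  136.2] [2. 2.] tool [59.4  1.1 73.2]
75 [array([ 11.7, -22.7,  75. ]), array([11.7, 26. , 75. ])]
81 [array([ 10.1, -23.4,  81. ]), array([10. , 26.8, 81. ])]
87 [array([  8.4, -24.1,  87. ]), array([ 8.4, 27.6, 87. ])]
```

Triangulating the lip and the card gives a centred, aligned clip with its origin about 20 mm above the card edge. The last step is a slow 12 mm descent.

>>> apply_moves(
  rows=[
    {"hand":-0.5,"delta_pos":[-0.5,0,2],"yaw":0},
    {"hand":-0.5,"delta_pos":[-1,0,4],"yaw":0},
    {"hand":-0.5,"delta_pos":[-1,0,6],"yaw":0},
    {"hand":-0.5,"delta_pos":[-1,0,8],"yaw":0},
    {"hand":-0.5,"delta_pos":[-1,0,10],"yaw":0},
    {"hand":-0.5,"delta_pos":[-1,0,11],"yaw":0},
    {"hand":-0.5,"delta_pos":[-1,0,12],"yaw":0},
    {"hand":-0.5,"delta_pos":[-1,0,12],"yaw":0},
    {"hand":-0.5,"delta_pos":[-1,0,12],"yaw":0},
    {"hand":-0.5,"delta_pos":[-1,0,12],"yaw":0},
    {"hand":-0.5,"delta_pos":[-1,0,12],"yaw":0},
    {"hand":-0.5,"delta_pos":[-1,0,12],"yaw":0},
  ],
)

```text
clock: 16.63
position: [567.2, -337.2, 197.5]
ee_rot: [-0.541, 0.841, -0.0, 0.0]
contact_force: [0.2, -0.2, -0.0]
gripper_width: 23.2
grasp_force: 59.5
```

```bash
python3 - <<'E'
from h import *
W=cam('wrist');q,R=pose()
hsv=cv2.cvtColor(W['pixels'],cv2.COLOR_RGB2HSV)
m=cv2.inRange(hsv,(20,120,60),(38,255,255)); m[:,:313]=0; m[:,326:]=0
ys,xs=np.nonzero(m); print(ys.min(),ys.max())
for r in(ys.min(),160,200,ys.max()-3,ys.max()+1):
    c=xs[abs(ys-r)<=1].mean(); print(r,round(c,1),'tool',(R.T@(onz(W,(r,c),140)-q)).round(1))
hw=hsv; mm=cv2.inRange(hw[190:230,270:370],(0,150,60),(8,255,255))|cv2.inRange(hw[190:230,270:370],(172,150,60),(180,255,255))
y,x=np.nonzero(mm); print('red',y.min()+190,x.min()+270,x.max()+270)
for n in('top','scene'):
    i=cam(n)
    for k in('clip_a','tub','clip_broken'): print(n,k,[(np.round(x['location']).tolist(),round(x['score'],2)) for x in nets.pinpoint(n,k)])
E
```

```text
pos [ 567.25 -337.24  197.46] yhead 155.5 w 23.78424928189804 59.498430490493774 [-0.2 -0.5 -0.1] 16.6833
121 314
121 317.0 tool [62.3  0.6 57.5]
160 317.3 tool [40.7  0.8 57.5]
200 318.0 tool [17.2  1.2 57.5]
311 319.7 tool [-57.9   2.3  57.5]
315 319.5 tool [-61.    2.1  57.5]
red 200 281 356
top clip_a [([225.0, 298.0], 0.65), ([194.0, 458.0], 0.46)]
top tub [([237.0, 206.0], 0.62)]
top clip_broken [([268.0, 339.0], 0.74), ([191.0, 340.0], 0.65), ([237.0, 205.0], 0.62), ([192.0, 302.0], 0.62)]
scene clip_a [([169.0, 321.0], 0.54), ([281.0, 214.0], 0.45)]
scene tub [([129.0, 378.0], 0.59)]
scene clip_broken [([230.0, 322.0], 0.83), ([118.0, 380.0], 0.6), ([178.0, 269.0], 0.58), ([202.0, 345.0], 0.57)]
```

No contact force shows, the card hasn't moved, the clip is centred and still open, and the broken clip is in the tub. I'll hand the job in.

```bash
python3 -c "
from h import *
print(workorder.job_done())"
```

```text
the job is handed in; nothing more can be done
None
```

The broken clip is in the blue tub and let go of, and a sound clip is held squeezed open over the green mark, astride the card with about 23 mm of the card's edge inside its jaws. By camera and force readings it isn't touching the card; the job is handed in, with no verdict shown.

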